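# Tighten a taper pipe plug in a gas manifold until it goes snug

### The arm

A 6-joint arm with a two-finger parallel gripper is mounted at the origin on a cart in front of the work surface, level with it; the furniture and walls round the work are solid. World frame = base frame: x ahead of the robot, y to its left, z up, the work surface at z = 0. Lengths are in m, angles in rad, forces in N, time in s.
With the tool pointing down it reaches from about 0.25 to 0.725 m from the base axis. Payload 4 kg.
Tool frame: the origin (TCP) lies between the finger pads; the fingertips stand 11 mm ahead of it and the grasp point (between the pads) lies 8 mm behind it (bot.tip_extent is the distance from the TCP to the fingertips, in m); z points along the fingers, y is the line along which they close (so a half turn about z gives the same grasp; the last joint's range is limited). The gripper opens to 85 mm and grips with 20 to 120 N. Pads are 22 mm wide; open, the fingers measure 114 mm over their backs; the gripper's body (76 mm by 85 mm) begins 54 mm behind the grasp point. The pads swing forward as they close: fully open they stand 13 mm farther back than shut.
Start: joints at [-1.202, 0.241, 0.005, 1.335, 0, 1.571], TCP at [0.18, -0.466, 0.242] pointing down, gripper open.
Joint ranges: [-2.72, 2.72], [-1.05, 1.87], [-1.09, 1.28], [-1.99, 2.15], [-1.42, 1.44], [-3.14, 3.14]. Speed limits (rad/s): [2.79, 2.79, 3.14, 3.14, 3.14, 3.14].

### API

Orientations are given as a unit quaternion [x, y, z, w].
In Python, from workcell import bot gives the robot as it stands. The module is installed in compiled form; this text tells all that it offers.
- The arm moves only by the tool drive_tool, never from a script. Its argument "rows" is a list of rows, each an object of numbers: "dx", "dy", "dz": the shift along the tool's x, y, z in units of 50 mm (1.0 is 50 mm); "wx", "wy", "wz": the turn, a rotation vector about the tool's x, y, z in units of 5 degrees (1.0 is 5 degrees); "hand": the finger opening in mm, from 0 to 85.4. A call has 1 to 20 rows; each row is the pose to reach, as a shift and turn from the pose commanded when the call began, along the tool's axes at that moment; what a row does not reach only later rows make up. A row lasts 1/10 s, in which the tool goes at most 50 mm and 8.59 degrees, less where a joint would pass 70% of its speed; a pose out of reach is approached as far as the arm can. A call with a gripper value outside its range is refused whole. The fingers move at their own pace and stop on an object; the grip force is fixed at half the most. Time passes only in rows, so rows that repeat a pose let the fingers close. It gives the time, the measured TCP pose, the force, the opening and the grip force at its end, in the units of the state.
- bot.get_obs(): the state, without advancing time (a new reading comes with each control period).
- bot.camera(name): name is "side" or "top" or "wrist"; returns the picture (384x512x3 uint8, red, green, blue); there is no depth.
- bot.get_calibration(name): a dict with "vfov" (degrees; the focal length in pixels is half the picture's height over the tangent of half this angle, whatever the lens; pixels are square), "cx", "cy" (the principal point, pixels), "origin" and "rotation" of the camera in the world; the wrist camera has in their place "mount" (4x4, takes a point from camera to tool coordinates, whose origin is the TCP and whose axes are the flange's). Camera axes: x right, y up, looking along -z (the intrinsics and any distortion apply to the point x, -y, -z); pixel columns grow to the right and rows downward; lengths in m; the calibration is good to about 2 mm. A picture is of the moment at which its call begins: read the wrist's pose just before it. get_calibration takes no time and is no camera call.
- bot.job_done(): hands the job in; it is judged then, once.
Trained networks look in the newest picture that a camera, given by its name, has taken for a name from the list of things; names that differ only in an ending like _2 or _b are one class to them, and where a whole thing is asked for, a point or a joint stands for the part that bears it (a point fixed in the world has none). Each returns a list of dicts, best first, with "score" (0 to 1); they miss things now and then, are a little off and sometimes report something else, mostly with a low value. They report only what shows in the picture. A call takes as long as a camera call. They do not tell look-alikes from the thing itself.
- bot.look_for(camera, thing): "extent" ([centre column, centre row, width, height] in pixels, round what is visible of it).
- bot.outline_of(camera, thing): "region" (384x512 bool, what is visible of it) and "extent" ([centre column, centre row, width, height] in pixels, round what is visible of it).
The state is a dict: "clock": time; "joint_pos": joint angles; "joint_vel": joint speeds; "tau": joint torques, N m; "eef_pos": TCP position; "tool_rot": TCP orientation; "ft_force": force on the tool from outside, world axes, zero at the start; "ft_torque": the same for the moment, N m; "grip_width": finger opening in m; "grasp_force": force on a finger pad.
Only numpy, scipy, OpenCV 4.12 (cv2) and the standard library are available. Lean on these libraries where they do the work, as an engineer would, in place of code of your own. Each camera call takes 0.05 s, during which the arm holds its last target. There are 200 camera calls.

### The job

The brass taper plug in the top of the gas manifold has only been started by hand. Take the square T-key from its stand, fit it down into the plug's square recess and turn the plug clockwise until it goes snug: there is no fixed stopping angle, so go by feel, stopping at about 0.5 N m of turning torque and never forcing it past 0.7 N m. Then stand the key back in the hole it came from, and leave the plug tight and the other things where they lie.

Things in the scene. Friction and masses are not known exactly. Their poses are not given: they have to be found in the camera images.
- key: square T-key, loose, about 0.2 kg, 109 mm tall. Origin: centre of the shank's lower end; z up the shank, x along the crossbar. Steel shank 14 x 14 mm, sides parallel to x and y, 60 mm long, its last 6 mm tapering to 10 mm. Above it a flange 35 mm across (z 60 to 64 mm) that rests on the stand. Square, so it fits the plug at four headings 90 degrees apart, and may be lifted out, turned back and refitted
- key_bar (a point): centre of the key's black crossbar, 97 mm above the key's origin, axes as the key's. The bar is 88 mm long (x), 16 mm thick (y) and 24 mm high; pinch its middle across the 16 mm. Below it the round neck, 18 mm across, runs 21 mm down to the flange
- plug: brass taper plug, 34 mm across, in the manifold's top. Origin: on its axis, level with the block's top; z up. It only turns; clockwise from above (yaw falling) tightens. It runs free (0.05 N m) for an unknown 0.3 to 1.4 rad; then the taper bites: the torque goes to about 0.35 N m and climbs by about 1 N m per rad. Let go, it stays as tight as it was turned. The key has about 0.1 rad of play in it
- plug_recess (a point): centre of the mouth of the plug's square recess, 16 mm above the plug's origin (70 mm above the worktop), axes as the plug's. The recess is 15 x 15 mm, its sides parallel to x and y, 13 mm deep
- manifold: gas manifold, fixed: aluminium block 60 x 140 mm, top 54 mm above the worktop, on a steel foot plate 100 x 176 x 8 mm, a dial gauge on its front. Origin: centre of the foot plate's underside; x to its rear, y along the block. The plug's axis is at x = 0, y = -36 mm; two hose barbs, 30 mm high, stand on the top at y = +14 and +48 mm
- key_stand: grey stand block for keys, fixed, 44 (x) x 112 (y) x 66 mm high, on a low foot 56 x 150 x 6 mm, with three holes of different sizes in a row along y. Origin: centre of its underside. The key hangs in the largest hole, at y = -26 mm
- stand_hole (a point): centre of the mouth of the stand's largest round hole, 25 mm across and 62 mm deep, at the level of the stand's top (66 mm above the worktop). With the key home the key's flange lies on the stand, the key's origin 60 mm below this point
- spanner: loose spanner, 150 mm long, 8 mm high, lying near the work; leave it
- kf_centering_ring: loose centering ring with black O-ring, 42 mm across, 8 mm high; leave it
- kapton_roll: loose roll of amber film tape, 64 mm across, 13 mm high, lying in front of the manifold; leave it
Things that resemble listed ones, but are neither listed nor needed, are in the scene too. Leave any pink or turquoise look-alike of the key alone. Leave any red look-alike of the key_stand alone.

How it is judged:
By the outcome, as a careful person would: the job done as asked, in the order asked, and still so for the second after the job is handed in, with the robot touching nothing.
It also fails if it takes over 61 s, if anything falls off the work surface, if the arm or the gripper's body presses on something with over 40 N, if the wrist force passes 120 N, or if a joint passes its speed limit or range.

## Working session

There is one attempt and no reset: what is moved stays moved. The work goes in short steps, Python scripts to look and compute and a tool call to move; the robot and the scene stay as the last step left them, time stands still between calls to the robot, and variables do not carry over. Pictures are saved under pics/ and viewed, at most 10 in all, crops included, and the job is handed in when it is done.

Besides the shell and the picture viewer there is one more tool, called after "Emit:" as name(argument=value, ...), one argument or row to a line, values as JSON. drive_tool: Moves the arm, as the interface text tells. Its arguments: {"type":"object","properties":{"rows":{"type":"array","items":{"type":"object","properties":{"dx":{"type":"number"},"dy":{"type":"number"},"dz":{"type":"number"},"wx":{"type":"number"},"wy":{"type":"number"},"wz":{"type":"number"},"hand":{"type":"number"}}}}},"required":["rows"]}

```bash
mkdir -p pics; cat > h.py <<'E'
import numpy as np, cv2
from workcell import bot
from scipy.spatial.transform import Rotation as R
def K(c):
    f=192/np.tan(np.radians(c['vfov'])/2); return f,c['cx'],c['cy']
def campose(name,obs=None):
    c=bot.get_calibration(name)
    if name=='wrist':
        o=obs; M=np.array(c['mount']); T=np.eye(4); T[:3,:3]=R.from_quat(o['tool_rot']).as_matrix(); T[:3,3]=o['eef_pos']; P=T@M
        return c,P[:3,3],P[:3,:3]
    return c,np.array(c['origin']),np.array(c['rotation'])
def dist(c):
    d=c.get('distortion',c.get('dist',None)); return None if d is None else np.array(d,float)
def unproj(name,u,v,z,obs=None):
    c,o,r=campose(name,obs); f,cx,cy=K(c)
    p=cv2.undistortPoints(np.array([[[u,v]]],float),np.array([[f,0,cx],[0,f,cy],[0,0,1.]]),dist(c))[0,0]
    d=r@np.array([p[0],-p[1],-1]); return o+d*(z-o[2])/d[2]
def proj(name,P,obs=None):
    c,o,r=campose(name,obs); f,cx,cy=K(c)
    q=(np.atleast_2d(P)-o)@r*np.array([1,-1,-1])
    return cv2.projectPoints(q,np.zeros(3),np.zeros(3),np.array([[f,0,cx],[0,f,cy],[0,0,1.]]),dist(c))[0][:,0]
E
python3 - <<'E'
from h import *
for n in ('top','side','wrist'):
    im=bot.camera(n); cv2.imwrite(f'pics/{n}0.png',im[:,:,::-1]); print(n,bot.get_calibration(n))
    for t in ('key','plug','manifold','key_stand'):
        if n!='wrist': print(t,[(round(d['score'],2),np.round(d['extent'])) for d in bot.look_for(n,t)][:3])
a=[cv2.imread(f'pics/{n}0.png') for n in ('top','side')]
print(bot.get_obs())
E
```

```text
top {'vfov': 50.493854471037274, 'cx': 249.00985589539778, 'cy': 191.52708390427108, 'origin': array([ 0.32372581, -0.00910855,  1.05302191]), 'rotation': array([ 0.04656848, -0.05135588, -0.6959834 ,  0.71470348])}
key [(0.72, array([238., 236.,  13.,  36.])), (0.66, array([309., 254.,  33.,  23.])), (0.57, array([309., 198.,  24.,  30.]))]
plug [(0.72, array([214., 172.,  12.,  12.]))]
manifold [(0.86, array([198., 178.,  79.,  42.]))]
key_stand [(0.83, array([116., 178.,  55.,  52.])), (0.8, array([294., 199.,  60.,  48.]))]
side {'vfov': 57.910667857248555, 'cx': 253.15725469471673, 'cy': 192.03744008713625, 'origin': array([0.46824459, 0.73975514, 0.70159241]), 'rotation': array([0.00944581, 0.42335694, 0.90583381, 0.01203304])}
key [(0.86, array([287., 200.,  32.,  34.])), (0.73, array([251., 155.,  31.,  18.])), (0.5, array([294., 164.,  16.,  28.]))]
plug [(0.67, array([227., 218.,  14.,  10.]))]
manifold [(0.64, array([229., 240.,  43.,  58.]))]
key_stand [(0.61, array([246., 183.,  34.,  37.])), (0.58, array([231., 314.,  61.,  68.]))]
wrist {'vfov': 65.91868192465779, 'cx'
[... 418 characters left out ...]
nt_pos': array([-1.20201572e+00,  2.40611765e-01,  4.97908472e-03,  1.33516006e+00,
        3.20195016e-05,  1.57081972e+00]), 'joint_vel': array([ 5.18117854e-05, -1.25023485e-03, -1.82265097e-03,  8.68887579e-04,
        6.82685283e-04, -2.98344112e-04]), 'tau': array([-1.22820120e-04, -3.71915960e+01,  2.52521414e+01,  1.90485887e-03,
       -1.02140823e-04,  1.98347642e-06]), 'eef_pos': array([ 0.18024978, -0.46638535,  0.24229258]), 'tool_rot': array([ 9.83050364e-01,  1.83335707e-01,  1.60672598e-05, -1.17198766e-06]), 'ft_force': array([0.4272314 , 0.36089568, 0.71038419]), 'ft_torque': array([0.00770994, 0.01843993, 0.03357339]), 'grasp_force': 0.0, 'grip_width': 0.08573079526817981}
```

View pics/top0.png

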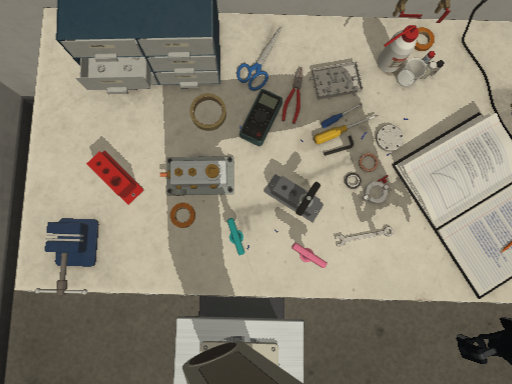

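View pics/side0.png

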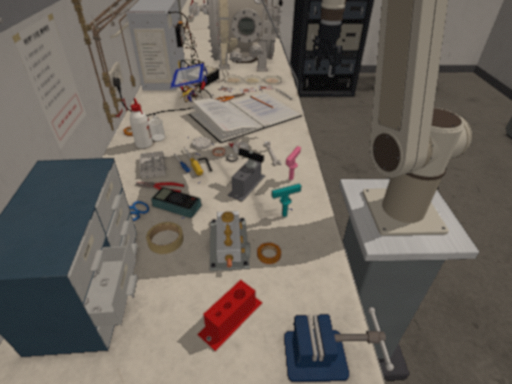

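The top view shows the black-barred key in the grey stand at about (310,197), and the manifold at (200,175) with its plug at (213,172). The pink, turquoise and red things are look-alikes.

```bash
sed -i 's/np.array(c\[.rotation.\])/R.from_quat(c["rotation"]).as_matrix()/' h.py
python3 - <<'E'
from h import *
im=bot.camera('top'); 
hsv=cv2.cvtColor(im,cv2.COLOR_RGB2GRAY)
print('plug',unproj('top',213.5,171.5,.07), 'key',unproj('top',310,198,.115))
for t in ('key','manifold','key_stand'):
    for d in bot.outline_of('top',t)[:3]:
        m=d['region'].astype(np.uint8); r=cv2.minAreaRect(cv2.findNonZero(m)); b=cv2.boxPoints(r)
        z={'key':.115,'manifold':.03,'key_stand':.05}[t]
        w=[unproj('top',*p,z)[:2] for p in b]; print(t,d['score'],np.round(r[0]),unproj('top',*r[0],z).round(3),np.round(w,3).tolist())
E
```

```text
plug [0.50814425 0.07436268 0.07      ] key [ 0.44331002 -0.15586148  0.115     ]
key 0.7 [309. 198.] [ 0.443 -0.152  0.115] [[0.423, -0.112], [0.485, -0.171], [0.463, -0.193], [0.402, -0.134]]
key 0.54 [308. 256.] [ 0.311 -0.153  0.115] [[0.326, -0.109], [0.35, -0.129], [0.295, -0.197], [0.271, -0.177]]
key 0.53 [236. 236.] [0.351 0.014 0.115] [[0.382, 0.047], [0.396, 0.021], [0.32, -0.02], [0.306, 0.007]]
manifold 0.73 [198. 176.] [0.504 0.118 0.03 ] [[0.549, 0.214], [0.558, 0.027], [0.459, 0.022], [0.45, 0.207]]
manifold 0.31 [295. 196.] [ 0.458 -0.131  0.03 ] [[0.468, -0.051], [0.524, -0.085], [0.447, -0.21], [0.392, -0.176]]
key_stand 0.79 [115. 177.] [0.492 0.321 0.05 ] [[0.522, 0.398], [0.567, 0.359], [0.462, 0.246], [0.418, 0.285]]
key_stand 0.75 [295. 196.] [ 0.455 -0.13   0.05 ] [[0.464, -0.051], [0.521, -0.085], [0.447, -0.208], [0.391, -0.174]]
key_stand 0.4 [182. 216.] [0.4   0.148 0.05 ] [[0.43, 0.181], [0.431, 0.119], [0.37, 0.116], [0.368, 0.177]]
```

Emit:
drive_tool(
  rows=[
    {"dx": 0.8, "dy": -0.4, "wz": 1.5},
    {"dx": 1.6, "dy": -0.8, "wz": 3},
    {"dx": 2.4, "dy": -1.3, "wz": 4.5},
    {"dx": 3.2, "dy": -1.7, "wz": 4.5},
    {"dx": 4.0, "dy": -2.2, "wz": 4.5},
    {"dx": 4.8, "dy": -2.6, "wz": 4.5},
    {"dx": 5.6, "dy": -3.0, "wz": 4.5},
    {"dx": 6.4, "dy": -3.5, "wz": 4.5},
    {"dx": 7.1, "dy": -3.95, "wz": 4.5},
    {"dx": 7.1, "dy": -3.95, "wz": 4.5},
  ],
)

```text
invalid input at $.rows[0]: expected keys dx, dy, dz, wx, wy, wz, hand
```

```bash
python3 - <<'E'
from h import *
o=bot.get_obs(); im=bot.camera('wrist'); cv2.imwrite('pics/w1.png',im[:,:,::-1])
T=R.from_quat(o['tool_rot']).as_matrix(); print(o['clock'],o['joint_pos'].round(3),o['eef_pos'],np.arctan2(T[1,0],T[0,0]))
E
```

```text
0.75 [-1.202  0.241  0.005  1.335 -0.     1.571] [ 0.18023499 -0.46638328  0.24233014] 0.36877335309360865
```

View pics/w1.png

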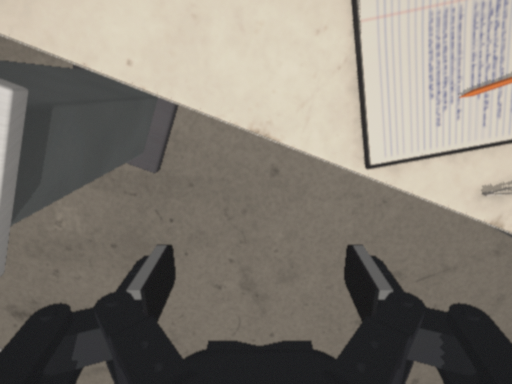

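That move was refused because every key is required, so the picture only shows the start view: floor, table edge, fingers at (150,290) and (365,290).

Emit:
drive_tool(
  rows=[
    {"dx": 0.8, "dy": -0.4, "dz": 0, "wx": 0, "wy": 0, "wz": 1.5, "hand": 85},
    {"dx": 1.6, "dy": -0.8, "dz": 0, "wx": 0, "wy": 0, "wz": 3, "hand": 85},
    {"dx": 2.4, "dy": -1.3, "dz": 0, "wx": 0, "wy": 0, "wz": 4.5, "hand": 85},
    {"dx": 3.2, "dy": -1.7, "dz": 0, "wx": 0, "wy": 0, "wz": 4.5, "hand": 85},
    {"dx": 4.0, "dy": -2.2, "dz": 0, "wx": 0, "wy": 0, "wz": 4.5, "hand": 85},
    {"dx": 4.8, "dy": -2.6, "dz": 0, "wx": 0, "wy": 0, "wz": 4.5, "hand": 85},
    {"dx": 5.6, "dy": -3.0, "dz": 0, "wx": 0, "wy": 0, "wz": 4.5, "hand": 85},
    {"dx": 6.4, "dy": -3.5, "dz": 0, "wx": 0, "wy": 0, "wz": 4.5, "hand": 85},
    {"dx": 7.1, "dy": -3.95, "dz": 0, "wx": 0, "wy": 0, "wz": 4.5, "hand": 85},
    {"dx": 7.1, "dy": -3.95, "dz": 0, "wx": 0, "wy": 0, "wz": 4.5, "hand": 85},
  ],
)

```text
clock: 1.8
eef_pos: [0.4427, -0.1505, 0.2423]
tool_rot: [1.0, -0.008, 0.001, -0.001]
ft_force: [0.1, -1.3, -0.5]
grip_width: 0.0847
grasp_force: 0.0
```

```bash
python3 - <<'E'
from h import *
o=bot.get_obs(); im=bot.camera('wrist'); cv2.imwrite('pics/w2.png',im[:,:,::-1])
T=R.from_quat(o['tool_rot']).as_matrix(); print(o['clock'],o['joint_pos'].round(3),o['eef_pos'],np.arctan2(T[1,0],T[0,0]))
E
```

```text
1.8 [-3.290e-01  1.760e-01 -7.700e-02  1.317e+00  1.000e-03  2.830e+00] [ 0.44272661 -0.1505152   0.24228843] -0.016602345377055776
```

View pics/w2.png

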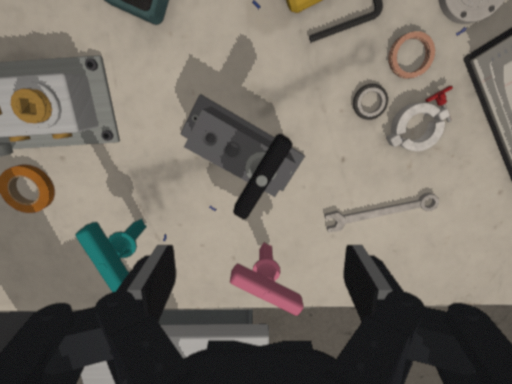

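The wrist view shows the key's black bar from (283,140) to (243,213), the grey stand under it and the plug recess at (31,105).

```bash
python3 - <<'E'
from h import *
o=bot.get_obs(); im=cv2.imread('pics/w2.png'); g=im.max(2).astype(int)
m=(g<45).astype(np.uint8); n,l,s,c=cv2.connectedComponentsWithStats(m)
k=l[160,268] or l[190,252]; print(s[k],c[k])
pts=cv2.findNonZero((l==k).astype(np.uint8)); r=cv2.minAreaRect(pts); b=cv2.boxPoints(r); print(r)
w=np.array([unproj('wrist',*p,.113,o)[:2] for p in b]); print(w.round(4),w.mean(0), [np.linalg.norm(w[i]-w[i-1]) for i in (1,2)])
e=[w[1]-w[0],w[2]-w[1]]; e=max(e,key=np.linalg.norm); print('heading',np.arctan2(e[1],e[0]))
print('rivet',unproj('wrist',262,181,.115,o),'plug',unproj('wrist',31,105,.07,o))
# stand top corners
E
python3 - <<'E'
import cv2
im=cv2.imread('pics/w2.png')
a=cv2.resize(im[80:240,160:330],None,fx=3.5,fy=3.5,interpolation=cv2.INTER_CUBIC); cv2.imwrite('pics/w2c.png',a)
E
```

```text
[ 234  135   57   83 1442] [262.7038835  174.12621359]
((260.8186950683594, 175.55026245117188), (21.075313568115234, 90.96809387207031), 33.90627670288086)
[[ 0.4169 -0.1218]
 [ 0.4873 -0.1701]
 [ 0.4766 -0.1856]
 [ 0.4044 -0.138 ]] [ 0.44629112 -0.15390461] [np.float64(0.08535025641803821), np.float64(0.018816056764991776)]
heading -0.6016438312575075
rivet [ 0.44317664 -0.15584795  0.115     ] plug [0.51262536 0.07194496 0.07      ]
```

View pics/w2c.png

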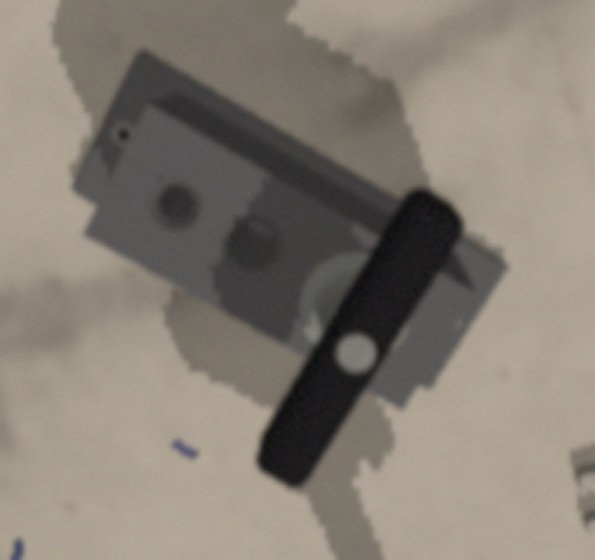

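Emit:
drive_tool(
  rows=[
    {"dx": 0.03, "dy": 0.09, "dz": 0, "wx": 0, "wy": 0, "wz": -1.7, "hand": 85},
    {"dx": 0.03, "dy": 0.09, "dz": 0, "wx": 0, "wy": 0, "wz": -3.4, "hand": 85},
    {"dx": 0.03, "dy": 0.09, "dz": 0, "wx": 0, "wy": 0, "wz": -5.1, "hand": 85},
    {"dx": 0.03, "dy": 0.09, "dz": 0, "wx": 0, "wy": 0, "wz": -6.8, "hand": 85},
    {"dx": 0.03, "dy": 0.09, "dz": 0, "wx": 0, "wy": 0, "wz": -8.5, "hand": 85},
    {"dx": 0.03, "dy": 0.09, "dz": 0, "wx": 0, "wy": 0, "wz": -10.2, "hand": 85},
    {"dx": 0.03, "dy": 0.09, "dz": 0, "wx": 0, "wy": 0, "wz": -11.9, "hand": 85},
    {"dx": 0.03, "dy": 0.09, "dz": 0, "wx": 0, "wy": 0, "wz": -13.6, "hand": 85},
    {"dx": 0.03, "dy": 0.09, "dz": 0, "wx": 0, "wy": 0, "wz": -15.3, "hand": 85},
    {"dx": 0.03, "dy": 0.09, "dz": 0, "wx": 0, "wy": 0, "wz": -17, "hand": 85},
    {"dx": 0.03, "dy": 0.09, "dz": 0.1, "wx": 0, "wy": 0, "wz": -18.7, "hand": 85},
    {"dx": 0.03, "dy": 0.09, "dz": 0.2, "wx": 0, "wy": 0, "wz": -20.4, "hand": 85},
    {"dx": 0.03, "dy": 0.09, "dz": 0.3, "wx": 0, "wy": 0, "wz": -22.1, "hand": 85},
    {"dx": 0.03, "dy": 0.09, "dz": 0.4, "wx": 0, "wy": 0, "wz": -23.8, "hand": 85},
    {"dx": 0.03, "dy": 0.09, "dz": 0.5, "wx": 0, "wy": 0, "wz": -25.5, "hand": 85},
    {"dx": 0.03, "dy": 0.09, "dz": 0.6, "wx": 0, "wy": 0, "wz": -27.2, "hand": 85},
    {"dx": 0.03, "dy": 0.09, "dz": 0.7, "wx": 0, "wy": 0, "wz": -28.9, "hand": 85},
    {"dx": 0.03, "dy": 0.09, "dz": 0.8, "wx": 0, "wy": 0, "wz": -30, "hand": 85},
    {"dx": 0.03, "dy": 0.09, "dz": 0.8, "wx": 0, "wy": 0, "wz": -30, "hand": 85},
  ],
)

```text
clock: 3.75
eef_pos: [0.4404, -0.1596, 0.2017]
tool_rot: [0.271, 0.962, -0.0, -0.001]
ft_force: [-0.1, 0.2, 0.6]
grip_width: 0.0853
grasp_force: 0.0
```

```bash
python3 - <<'E'
from h import *
o=bot.get_obs(); im=bot.camera('wrist'); cv2.imwrite('pics/w3.png',im[:,:,::-1])
T=R.from_quat(o['tool_rot']).as_matrix(); print(o['clock'],o['joint_pos'].round(3),o['eef_pos'],np.arctan2(T[1,0],T[0,0]))
print(proj('wrist',[.4435,-.1555,.115],o))
E
```

```text
3.75 [-0.348  0.202 -0.152  1.218 -0.     0.202] [ 0.44036395 -0.15964705  0.2017217 ] 2.5918024564846975
[[267.05018703 197.3339594 ]]
```

View pics/w3.png

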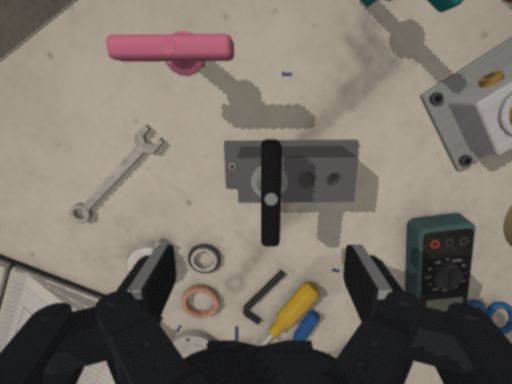

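The bar stands vertical at column 271 with its rivet at (271,199.5), so the tool lies parallel to it and only a few mm of correction are needed.

Emit:
drive_tool(
  rows=[
    {"dx": -0.03, "dy": 0.13, "dz": 0.4, "wx": 0, "wy": 0, "wz": 0, "hand": 85},
    {"dx": -0.03, "dy": 0.13, "dz": 1.0, "wx": 0, "wy": 0, "wz": 0, "hand": 60},
    {"dx": -0.03, "dy": 0.13, "dz": 1.6, "wx": 0, "wy": 0, "wz": 0, "hand": 50},
    {"dx": -0.03, "dy": 0.13, "dz": 2.0, "wx": 0, "wy": 0, "wz": 0, "hand": 50},
    {"dx": -0.03, "dy": 0.13, "dz": 2.13, "wx": 0, "wy": 0, "wz": 0, "hand": 50},
    {"dx": -0.03, "dy": 0.13, "dz": 2.13, "wx": 0, "wy": 0, "wz": 0, "hand": 10},
    {"dx": -0.03, "dy": 0.13, "dz": 2.13, "wx": 0, "wy": 0, "wz": 0, "hand": 10},
    {"dx": -0.03, "dy": 0.13, "dz": 2.13, "wx": 0, "wy": 0, "wz": 0, "hand": 10},
    {"dx": -0.03, "dy": 0.13, "dz": 2.13, "wx": 0, "wy": 0, "wz": 0, "hand": 10},
    {"dx": -0.03, "dy": 0.13, "dz": 2.13, "wx": 0, "wy": 0, "wz": 0, "hand": 10},
  ],
)

```text
clock: 4.8
eef_pos: [0.4474, -0.1544, 0.0973]
tool_rot: [0.27, 0.963, -0.0, 0.002]
ft_force: [-0.4, -0.5, 6.5]
grip_width: 0.0149
grasp_force: 60.5
```

Emit:
drive_tool(
  rows=[
    {"dx": 0, "dy": 0, "dz": -0.4, "wx": 0, "wy": 0, "wz": 0, "hand": 10},
    {"dx": 0, "dy": 0, "dz": -0.9, "wx": 0, "wy": 0, "wz": 0, "hand": 10},
    {"dx": 0, "dy": 0, "dz": -1.5, "wx": 0, "wy": 0, "wz": 0, "hand": 10},
    {"dx": 0, "dy": 0, "dz": -2.1, "wx": 0, "wy": 0, "wz": 0, "hand": 10},
    {"dx": 0.05, "dy": 0.6, "dz": -2.2, "wx": 0, "wy": 0, "wz": -0.7, "hand": 10},
    {"dx": 0.1, "dy": 1.2, "dz": -2.2, "wx": 0, "wy": 0, "wz": -1.6, "hand": 10},
    {"dx": 0.15, "dy": 1.9, "dz": -2.2, "wx": 0, "wy": 0, "wz": -2.5, "hand": 10},
    {"dx": 0.2, "dy": 2.6, "dz": -2.2, "wx": 0, "wy": 0, "wz": -3.4, "hand": 10},
    {"dx": 0.25, "dy": 3.3, "dz": -2.2, "wx": 0, "wy": 0, "wz": -4.3, "hand": 10},
    {"dx": 0.3, "dy": 4.0, "dz": -2.2, "wx": 0, "wy": 0, "wz": -5.2, "hand": 10},
    {"dx": 0.35, "dy": 4.6, "dz": -2.2, "wx": 0, "wy": 0, "wz": -6.0, "hand": 10},
    {"dx": 0.39, "dy": 5.11, "dz": -2.2, "wx": 0, "wy": 0, "wz": -6.3, "hand": 10},
    {"dx": 0.39, "dy": 5.11, "dz": -2.2, "wx": 0, "wy": 0, "wz": -6.3, "hand": 10},
    {"dx": 0.39, "dy": 5.11, "dz": -2.2, "wx": 0, "wy": 0, "wz": -6.3, "hand": 10},
    {"dx": 0.39, "dy": 5.11, "dz": -2.2, "wx": 0, "wy": 0, "wz": -6.3, "hand": 10},
  ],
)

```text
clock: 6.3
eef_pos: [0.5619, 0.0736, 0.2055]
tool_rot: [-0.001, 1.0, -0.0, -0.001]
ft_force: [0.3, -0.8, -1.9]
grip_width: 0.0146
grasp_force: 59.5
```

```bash
python3 - <<'E'
from h import *
o=bot.get_obs(); im=bot.camera('wrist'); cv2.imwrite('pics/w4.png',im[:,:,::-1])
import pickle; pickle.dump(o,open('o4.pkl','wb'))
T=R.from_quat(o['tool_rot']).as_matrix(); print(o['clock'],o['joint_pos'].round(3),o['eef_pos'],T.round(4),np.arctan2(T[1,0],T[0,0]),o['ft_force'],o['ft_torque'])
print(proj('wrist',[.51,.073,.07],o))
E
```

```text
6.3 [ 0.13   0.391  0.119  1.3   -0.     0.129] [0.5619045  0.07360174 0.20545791] [[-1.0e+00 -1.4e-03 -1.3e-03]
 [-1.4e-03  1.0e+00 -6.0e-04]
 [ 1.3e-03 -6.0e-04 -1.0e+00]] -3.140231399081852 [ 0.34492866 -0.81428062 -1.94652608] [-0.05475557 -0.02727455 -0.0120832 ]
[[260.16923052 123.65555782]]
```

View pics/w4.png

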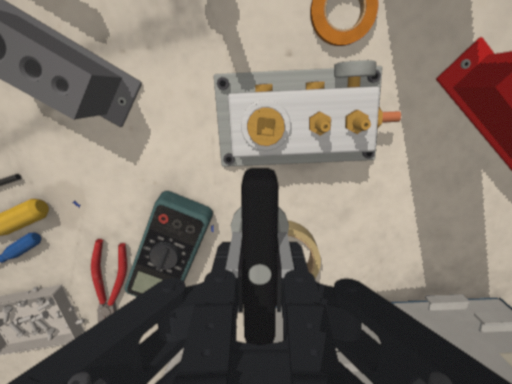

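The plug is at (267,126) with a square recess roughly in line with the block; the held key's rivet is at (260,275). I'll zoom in on the recess.

```bash
python3 - <<'E'
import cv2
im=cv2.imread('pics/w4.png'); a=cv2.resize(im[98:152,237:297],None,fx=10,fy=10,interpolation=cv2.INTER_CUBIC)
cv2.imwrite('pics/w4c.png',a)
E
```

```text
(no output)
```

View pics/w4c.png

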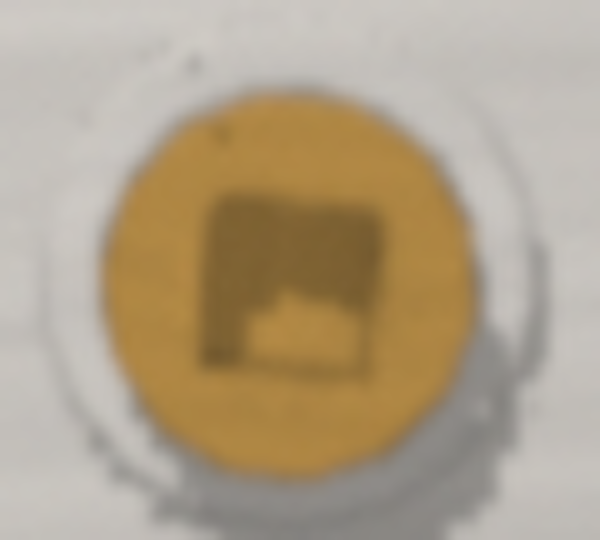

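```bash
cat > m.py <<'E'
from h import *
import pickle
o=pickle.load(open('o4.pkl','rb')); im=cv2.imread('pics/w4.png')
cv=lambda p:((p[0]+.5)/10-.5+237,(p[1]+.5)/10-.5+98)
q=np.array([unproj('wrist',*cv(p),.07,o)[:2] for p in [(208,193),(385,210),(370,382),(198,372)]])
print('rec',q.mean(0),[ (np.linalg.norm(q[i]-q[i-1])*1e3).round(1) for i in range(4)],'disc',unproj('wrist',*cv((291,283)),.07,o)[:2])
for i in range(4):
    e=q[i]-q[i-1]; print((np.arctan2(e[1],e[0])%(np.pi/2)).round(3),end=' ')
g=cv2.cvtColor(im,cv2.COLOR_BGR2GRAY); s=g[262:290,246:274]; m=(s>100).astype(np.uint8)
n,l,st,c=cv2.connectedComponentsWithStats(m); k=1+st[1:,4].argmax(); print('riv',c[k]+[246,262],st[k])
r=unproj('wrist',*(c[k]+[246,262]),o['eef_pos'][2]+.0177,o); print('rivet',r)
T=R.from_quat(o['tool_rot']).as_matrix(); print('rivet in tool',T.T@(r-o['eef_pos']),'plug in tool',T.T@(np.r_[q.mean(0),.07]-o['eef_pos']))
b=[]
for row in (190,210,230,250,295,315): 
    x=np.where(g[row,235:290]<45)[0]+235; b.append((row,x.min(),x.max()))
print(b)
E
python3 m.py
```

```text
rec [0.51254275 0.07783136] [np.float64(15.8), np.float64(15.7), np.float64(15.2), np.float64(15.5)] disc [0.51192086 0.07789326]
1.512 1.478 1.499 1.514 riv [259.34693878 274.01457726] [  3   3  22  19 343]
rivet [0.56027522 0.07230844 0.22315791]
rivet in tool [ 0.00165403 -0.0013009  -0.01769715] plug in tool [0.04918002 0.00437201 0.13551948]
[(190, np.int64(242), np.int64(276)), (210, np.int64(243), np.int64(277)), (230, np.int64(243), np.int64(276)), (250, np.int64(241), np.int64(277)), (295, np.int64(235), np.int64(289)), (315, np.int64(235), np.int64(289))]
```

```bash
python3 - <<'E'
from h import *
import pickle
o=pickle.load(open('o4.pkl','rb'))
c,p,r=campose('wrist',o); print(c,p,r.round(4),dist(c)); print(proj('wrist',[.51,.073,.07],o),o['eef_pos'])
E
cat h.py | sed -n 5,14p
```

```text
{'vfov': 65.91868192465779, 'cx': 259.3135590597398, 'cy': 187.91548600447064, 'mount': array([[-5.72493414e-04,  9.47991337e-01,  3.18295614e-01,
         8.14018663e-02],
       [ 9.99999732e-01,  6.87753910e-04, -2.49741070e-04,
        -1.32272260e-03],
       [-4.55661424e-04,  3.18295386e-01, -9.47991476e-01,
        -1.32557353e-01],
       [ 0.00000000e+00,  0.00000000e+00,  0.00000000e+00,
         1.00000000e+00]])} [0.4806766  0.072242   0.33812157] [[-8.000e-04 -9.484e-01 -3.171e-01]
 [ 1.000e+00 -8.000e-04 -2.000e-04]
 [-1.000e-04 -3.171e-01  9.484e-01]] None
[[260.16923052 123.65555782]] [0.5619045  0.07360174 0.20545791]
    f=192/np.tan(np.radians(c['vfov'])/2); return f,c['cx'],c['cy']
def campose(name,obs=None):
    c=bot.get_calibration(name)
    if name=='wrist':
        o=obs; M=np.array(c['mount']); T=np.eye(4); T[:3,:3]=R.from_quat(o['tool_rot']).as_matrix(); T[:3,3]=o['eef_pos']; P=T@M
        return c,P[:3,3],P[:3,:3]
    return c,np.array(c['origin']),R.from_quat(c["rotation"]).as_matrix()
def dist(c):
    d=c.get('distortion',c.get('dist',None)); return None if d is None else np.array(d,float)
def unproj(name,u,v,z,obs=None):
```

```bash
python3 - <<'E'
from h import *
M=np.array([bot.get_calibration('wrist')['mount'] for _ in range(50)]); print(M.std(0).max(),M.mean(0)[:,3])
E
for i in 1 2 3; do python3 -c "
from h import *
print(np.array(bot.get_calibration('wrist')['mount'])[:3,3])"; done
sed -n 20,40p m.py; python3 m.py
```

```text
6.661338147750939e-16 [ 0.08140187 -0.00132272 -0.13255735  1.        ]
[ 0.08140187 -0.00132272 -0.13255735]
[ 0.08140187 -0.00132272 -0.13255735]
[ 0.08140187 -0.00132272 -0.13255735]
rec [0.51254275 0.07783136] [np.float64(15.8), np.float64(15.7), np.float64(15.2), np.float64(15.5)] disc [0.51192086 0.07789326]
1.512 1.478 1.499 1.514 riv [259.34693878 274.01457726] [  3   3  22  19 343]
rivet [0.56027522 0.07230844 0.22315791]
rivet in tool [ 0.00165403 -0.0013009  -0.01769715] plug in tool [0.04918002 0.00437201 0.13551948]
[(190, np.int64(242), np.int64(276)), (210, np.int64(243), np.int64(277)), (230, np.int64(243), np.int64(276)), (250, np.int64(241), np.int64(277)), (295, np.int64(235), np.int64(289)), (315, np.int64(235), np.int64(289))]
```

Emit:
drive_tool(
  rows=[
    {"dx": 0.4, "dy": 0.05, "dz": 0, "wx": 0, "wy": 0, "wz": 0.3, "hand": 10},
    {"dx": 0.8, "dy": 0.1, "dz": 0.1, "wx": 0, "wy": 0, "wz": 0.81, "hand": 10},
    {"dx": 0.95, "dy": 0.114, "dz": 0.3, "wx": 0, "wy": 0, "wz": 0.81, "hand": 10},
    {"dx": 0.95, "dy": 0.114, "dz": 0.6, "wx": 0, "wy": 0, "wz": 0.81, "hand": 10},
    {"dx": 0.95, "dy": 0.114, "dz": 0.8, "wx": 0, "wy": 0, "wz": 0.81, "hand": 10},
    {"dx": 0.95, "dy": 0.114, "dz": 0.86, "wx": 0, "wy": 0, "wz": 0.81, "hand": 10},
    {"dx": 0.95, "dy": 0.114, "dz": 0.86, "wx": 0, "wy": 0, "wz": 0.81, "hand": 10},
    {"dx": 0.95, "dy": 0.114, "dz": 0.92, "wx": 0, "wy": 0, "wz": 0.81, "hand": 10},
    {"dx": 0.95, "dy": 0.114, "dz": 0.96, "wx": 0, "wy": 0, "wz": 0.81, "hand": 10},
    {"dx": 0.95, "dy": 0.114, "dz": 0.96, "wx": 0, "wy": 0, "wz": 0.81, "hand": 10},
  ],
)

```text
clock: 7.35
eef_pos: [0.5152, 0.08, 0.1577]
tool_rot: [0.034, 0.999, -0.0, -0.0]
ft_force: [0.4, -0.4, -1.7]
grip_width: 0.0148
grasp_force: 59.5
```

Emit:
drive_tool(
  rows=[
    {"dx": 0, "dy": 0, "dz": 0.05, "wx": 0, "wy": 0, "wz": 0, "hand": 10},
    {"dx": 0, "dy": 0, "dz": 0.1, "wx": 0, "wy": 0, "wz": 0, "hand": 10},
    {"dx": 0, "dy": 0, "dz": 0.14, "wx": 0, "wy": 0, "wz": 0, "hand": 10},
    {"dx": 0, "dy": 0, "dz": 0.14, "wx": 0, "wy": 0, "wz": 0, "hand": 10},
  ],
)

```text
clock: 7.75
eef_pos: [0.515, 0.0796, 0.1504]
tool_rot: [0.034, 0.999, -0.0, -0.0]
ft_force: [-0.0, -2.3, -4.0]
grip_width: 0.0149
grasp_force: 59.4
```

```bash
cat > s.py <<'E'
from h import *
o=bot.get_obs();T=R.from_quat(o['tool_rot']).as_matrix(); print(o['clock'],o['eef_pos'].round(4),'yaw',np.arctan2(T[1,0],T[0,0]),'F',o['ft_force'].round(2),'M',o['ft_torque'].round(3),'tau',o['tau'].round(3),o['joint_pos'].round(3))
E
python3 s.py
```

```text
7.75 [0.515  0.0796 0.1504] yaw 3.0729663989406744 F [-0.04 -2.3  -4.  ] M [-0.515 -0.166  0.024] tau [ 1.0700e+00 -4.1747e+01  2.4391e+01  1.1100e-01  7.6200e-01 -8.0000e-03] [ 1.540e-01  3.400e-01 -1.050e-01  1.126e+00 -1.000e-03  2.220e-01]
```

Emit:
drive_tool(
  rows=[
    {"dx": 0, "dy": -0.003, "dz": 0, "wx": 0, "wy": 0, "wz": 1, "hand": 10},
    {"dx": 0, "dy": -0.006, "dz": 0, "wx": 0, "wy": 0, "wz": 2, "hand": 10},
    {"dx": 0, "dy": -0.009, "dz": 0, "wx": 0, "wy": 0, "wz": 3, "hand": 10},
    {"dx": 0, "dy": -0.012, "dz": 0, "wx": 0, "wy": 0, "wz": 4, "hand": 10},
    {"dx": 0, "dy": -0.014, "dz": 0, "wx": 0, "wy": 0, "wz": 5, "hand": 10},
    {"dx": 0, "dy": -0.014, "dz": 0, "wx": 0, "wy": 0, "wz": 5, "hand": 10},
  ],
)

```text
clock: 8.35
eef_pos: [0.5149, 0.0784, 0.1506]
tool_rot: [0.25, 0.968, -0.001, 0.0]
ft_force: [0.2, -4.2, -2.2]
grip_width: 0.0149
grasp_force: 59.5
```

```bash
python3 s.py
```

```text
8.35 [0.5149 0.0784 0.1506] yaw 2.636602450472543 F [ 0.23 -4.15 -2.21] M [-1.154 -0.078  0.064] tau [  2.01  -41.555  24.566  -0.107   1.47    0.425] [ 0.152  0.34  -0.105  1.126 -0.002  0.657]
```

Emit:
drive_tool(
  rows=[
    {"dx": -0.012, "dy": -0.022, "dz": 0, "wx": 0, "wy": 0, "wz": 0.7, "hand": 10},
    {"dx": -0.012, "dy": -0.025, "dz": 0, "wx": 0, "wy": 0, "wz": 1.6, "hand": 10},
    {"dx": -0.012, "dy": -0.028, "dz": 0, "wx": 0, "wy": 0, "wz": 2.5, "hand": 10},
    {"dx": -0.012, "dy": -0.028, "dz": 0, "wx": 0, "wy": 0, "wz": 2.5, "hand": 10},
  ],
)

```text
clock: 8.75
eef_pos: [0.5146, 0.0775, 0.1505]
tool_rot: [0.353, 0.936, -0.0, -0.0]
ft_force: [0.4, -2.7, -2.7]
grip_width: 0.015
grasp_force: 59.4
```

```bash
python3 s.py
```

```text
8.75 [0.5146 0.0775 0.1505] yaw 2.4203977123697893 F [ 0.38 -2.72 -2.74] M [-0.791 -0.005  0.035] tau [  1.327 -41.698  24.73   -0.152   0.996   0.371] [ 0.15   0.339 -0.106  1.126 -0.     0.871]
```

Emit:
drive_tool(
  rows=[
    {"dx": -0.013, "dy": -0.017, "dz": 0, "wx": 0, "wy": 0, "wz": 0.8, "hand": 10},
    {"dx": -0.013, "dy": -0.02, "dz": 0, "wx": 0, "wy": 0, "wz": 1.6, "hand": 10},
    {"dx": -0.013, "dy": -0.022, "dz": 0, "wx": 0, "wy": 0, "wz": 2.5, "hand": 10},
    {"dx": -0.013, "dy": -0.022, "dz": 0, "wx": 0, "wy": 0, "wz": 2.5, "hand": 10},
  ],
)

```text
clock: 9.15
eef_pos: [0.5143, 0.0767, 0.1506]
tool_rot: [0.452, 0.892, 0.0, -0.001]
ft_force: [-0.5, -0.4, -3.0]
grip_width: 0.0152
grasp_force: 59.4
```

```bash
python3 s.py
```

```text
9.15 [0.5143 0.0767 0.1506] yaw 2.203401326544072 F [-0.5  -0.36 -2.99] M [-0.379  0.124  0.02 ] tau [  0.619 -41.771  24.91   -0.247   0.493   0.362] [ 1.480e-01  3.380e-01 -1.080e-01  1.126e+00  1.000e-03  1.086e+00]
```

Emit:
drive_tool(
  rows=[
    {"dx": 0, "dy": -0.002, "dz": 0, "wx": 0, "wy": 0, "wz": 0.8, "hand": 10},
    {"dx": 0, "dy": -0.005, "dz": 0, "wx": 0, "wy": 0, "wz": 1.6, "hand": 10},
    {"dx": 0, "dy": -0.007, "dz": 0, "wx": 0, "wy": 0, "wz": 2.5, "hand": 10},
    {"dx": 0, "dy": -0.007, "dz": 0, "wx": 0, "wy": 0, "wz": 2.5, "hand": 10},
  ],
)

```text
clock: 9.55
eef_pos: [0.5138, 0.0765, 0.1506]
tool_rot: [0.546, 0.838, -0.0, -0.001]
ft_force: [-0.9, -1.3, -2.3]
grip_width: 0.0149
grasp_force: 59.5
```

```bash
python3 s.py
```

```text
9.55 [0.5138 0.0765 0.1506] yaw 1.9857554077463981 F [-0.88 -1.28 -2.31] M [-0.404  0.307  0.043] tau [  0.606 -41.721  25.228  -0.551   0.479   0.363] [ 1.470e-01  3.380e-01 -1.090e-01  1.126e+00  1.000e-03  1.303e+00]
```

Emit:
drive_tool(
  rows=[
    {"dx": 0, "dy": -0.002, "dz": 0, "wx": 0, "wy": 0, "wz": 0.8, "hand": 10},
    {"dx": 0, "dy": -0.005, "dz": 0, "wx": 0, "wy": 0, "wz": 1.6, "hand": 10},
    {"dx": 0, "dy": -0.007, "dz": 0, "wx": 0, "wy": 0, "wz": 2.5, "hand": 10},
    {"dx": 0, "dy": -0.007, "dz": 0, "wx": 0, "wy": 0, "wz": 2.5, "hand": 10},
  ],
)

```text
clock: 9.95
eef_pos: [0.5133, 0.0762, 0.1506]
tool_rot: [0.634, 0.773, -0.0, -0.001]
ft_force: [-1.9, -1.2, -2.0]
grip_width: 0.0149
grasp_force: 59.5
```

```bash
python3 s.py
```

```text
9.95 [0.5133 0.0762 0.1506] yaw 1.7678591194500357 F [-1.88 -1.24 -1.96] M [-0.345  0.556  0.007] tau [  0.533 -41.624  25.599  -0.931   0.425   0.364] [ 0.147  0.337 -0.11   1.126  0.     1.521]
```

Emit:
drive_tool(
  rows=[
    {"dx": 0, "dy": -0.012, "dz": 0, "wx": 0, "wy": 0, "wz": 0.8, "hand": 10},
    {"dx": 0, "dy": -0.015, "dz": 0, "wx": 0, "wy": 0, "wz": 1.6, "hand": 10},
    {"dx": 0, "dy": -0.018, "dz": 0, "wx": 0, "wy": 0, "wz": 2.5, "hand": 10},
    {"dx": 0, "dy": -0.018, "dz": 0, "wx": 0, "wy": 0, "wz": 2.5, "hand": 10},
  ],
)

```text
clock: 10.35
eef_pos: [0.5126, 0.0761, 0.1506]
tool_rot: [0.714, 0.7, -0.0, -0.0]
ft_force: [-1.3, -1.2, -3.1]
grip_width: 0.0152
grasp_force: 59.9
```

```bash
python3 s.py
```

```text
10.35 [0.5126 0.0761 0.1506] yaw 1.5507147214202128 F [-1.35 -1.24 -3.12] M [-0.352  0.532  0.378] tau [  0.123 -41.702  25.664  -0.905   0.375   0.695] [ 0.147  0.335 -0.112  1.125  0.     1.738]
```

Emit:
drive_tool(
  rows=[
    {"dx": 0, "dy": -0.002, "dz": 0, "wx": 0, "wy": 0, "wz": 0.5, "hand": 10},
    {"dx": 0, "dy": -0.003, "dz": 0, "wx": 0, "wy": 0, "wz": 1.0, "hand": 10},
    {"dx": 0, "dy": -0.003, "dz": 0, "wx": 0, "wy": 0, "wz": 1.0, "hand": 10},
  ],
)

```text
clock: 10.65
eef_pos: [0.5124, 0.0762, 0.1506]
tool_rot: [0.744, 0.668, -0.0, -0.001]
ft_force: [-0.8, -1.7, -2.1]
grip_width: 0.0151
grasp_force: 60.2
```

```bash
python3 s.py
```

```text
10.65 [0.5124 0.0762 0.1506] yaw 1.4634232821487898 F [-0.84 -1.68 -2.12] M [-0.323  0.691  0.463] tau [ -0.103 -41.681  25.92   -1.136   0.274   0.632] [ 0.147  0.335 -0.112  1.125  0.     1.825]
```

Emit:
drive_tool(
  rows=[
    {"dx": 0, "dy": -0.001, "dz": 0, "wx": 0, "wy": 0, "wz": 0.3, "hand": 10},
    {"dx": 0, "dy": -0.002, "dz": 0, "wx": 0, "wy": 0, "wz": 0.5, "hand": 10},
    {"dx": 0, "dy": -0.002, "dz": 0, "wx": 0, "wy": 0, "wz": 0.5, "hand": 10},
  ],
)

```text
clock: 10.95
eef_pos: [0.5124, 0.0761, 0.1506]
tool_rot: [0.76, 0.65, -0.0, -0.0]
ft_force: [-3.4, -0.1, -2.4]
grip_width: 0.015
grasp_force: 60.4
```

```bash
python3 s.py; sleep 0; python3 - <<'E'
from h import *
a=[]
for _ in range(4):
    bot.camera('top'); a.append(bot.get_obs()['ft_torque'][2].round(3))
print(a)
E
```

```text
10.95 [0.5124 0.0761 0.1506] yaw 1.4160966216913222 F [-3.42 -0.08 -2.44] M [-0.222  0.898  0.569] tau [ -0.423 -41.908  26.508  -1.524   0.092   0.607] [ 0.147  0.335 -0.113  1.125  0.     1.873]
[np.float64(0.532), np.float64(0.564), np.float64(0.549), np.float64(0.539)]
```

Emit:
drive_tool(
  rows=[
    {"dx": 0, "dy": 0, "dz": 0, "wx": 0, "wy": 0, "wz": -0.4, "hand": 10},
    {"dx": 0, "dy": 0, "dz": 0, "wx": 0, "wy": 0, "wz": -0.8, "hand": 10},
    {"dx": 0, "dy": 0, "dz": 0, "wx": 0, "wy": 0, "wz": -0.8, "hand": 10},
  ],
)

```text
clock: 11.45
eef_pos: [0.5126, 0.076, 0.1506]
tool_rot: [0.737, 0.676, -0.0, -0.0]
ft_force: [-3.2, 0.0, -2.3]
grip_width: 0.0151
grasp_force: 59.4
```

```bash
python3 s.py
```

```text
11.45 [0.5126 0.076  0.1506] yaw 1.4842186220390001 F [-3.24  0.03 -2.32] M [-0.084  0.99   0.13 ] tau [-2.2500e-01 -4.2337e+01  2.6911e+01 -1.6290e+00 -6.3000e-02 -2.4000e-02] [ 0.147  0.335 -0.112  1.124  0.     1.804]
```

Emit:
drive_tool(
  rows=[
    {"dx": 0, "dy": -0.02, "dz": -0.1, "wx": 0, "wy": 0, "wz": 0, "hand": 10},
    {"dx": 0, "dy": -0.02, "dz": -0.25, "wx": 0, "wy": 0, "wz": 0, "hand": 10},
    {"dx": 0, "dy": -0.02, "dz": -0.5, "wx": 0, "wy": 0, "wz": 0, "hand": 10},
    {"dx": 0, "dy": -0.02, "dz": -0.9, "wx": 0, "wy": 0, "wz": 0, "hand": 10},
    {"dx": -0.3, "dy": -0.05, "dz": -1.1, "wx": 0, "wy": 0, "wz": -0.9, "hand": 10},
    {"dx": -0.9, "dy": -0.15, "dz": -1.1, "wx": 0, "wy": 0, "wz": -2.5, "hand": 10},
    {"dx": -1.5, "dy": -0.25, "dz": -1.1, "wx": 0, "wy": 0, "wz": -4.1, "hand": 10},
    {"dx": -2.1, "dy": -0.4, "dz": -1.1, "wx": 0, "wy": 0, "wz": -5.7, "hand": 10},
    {"dx": -2.7, "dy": -0.5, "dz": -1.1, "wx": 0, "wy": 0, "wz": -7.3, "hand": 10},
    {"dx": -3.3, "dy": -0.65, "dz": -1.1, "wx": 0, "wy": 0, "wz": -8.9, "hand": 10},
    {"dx": -3.9, "dy": -0.75, "dz": -1.1, "wx": 0, "wy": 0, "wz": -10.5, "hand": 10},
    {"dx": -4.4, "dy": -0.83, "dz": -1.1, "wx": 0, "wy": 0, "wz": -12, "hand": 10},
    {"dx": -4.69, "dy": -0.88, "dz": -1.1, "wx": 0, "wy": 0, "wz": -12.7, "hand": 10},
    {"dx": -4.69, "dy": -0.88, "dz": -1.1, "wx": 0, "wy": 0, "wz": -12.7, "hand": 10},
    {"dx": -4.69, "dy": -0.88, "dz": -1.1, "wx": 0, "wy": 0, "wz": -12.7, "hand": 10},
  ],
)

```text
clock: 12.95
eef_pos: [0.4502, -0.1543, 0.2076]
tool_rot: [0.272, 0.962, 0.0, 0.002]
ft_force: [-0.2, 0.7, -1.1]
grip_width: 0.0147
grasp_force: 61.9
```

```bash
python3 s.py; python3 - <<'E'
from h import *
o=bot.get_obs(); im=bot.camera('wrist'); cv2.imwrite('pics/w5.png',im[:,:,::-1])
E
```

```text
12.95 [ 0.4502 -0.1543  0.2076] yaw 2.590877129946122 F [-0.19  0.72 -1.12] M [ 0.034 -0.024  0.056] tau [-5.6300e-01 -3.5954e+01  2.5403e+01 -3.7000e-02 -4.7000e-02 -2.0000e-02] [-3.31e-01  2.09e-01 -1.28e-01  1.23e+00  1.00e-03  2.20e-01]
```

View pics/w5.png

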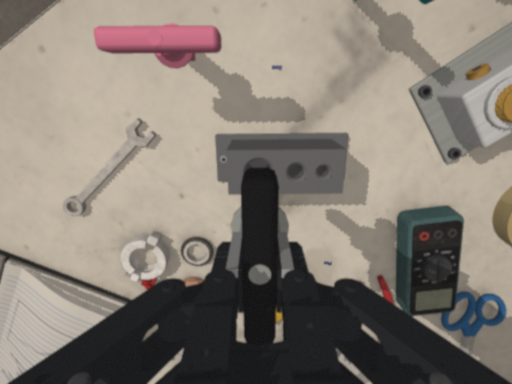

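The hole shows in part under the bar, with its centre at about (259,170); the smaller holes are at (296,170) and (323,171). I'll compare it with the key's rivet.

```bash
python3 - <<'E'
from h import *
o=bot.get_obs(); T=R.from_quat(o['tool_rot']).as_matrix()
for u,v,z in [(259,170,.066),(258,170,.066),(296,170,.066),(323,171,.066),(260,274,o['eef_pos'][2]+.0177)]:
    p=unproj('wrist',u,v,z,o); print((u,v),p.round(4),(T.T@(p-o['eef_pos'])).round(4))
g=cv2.cvtColor(cv2.imread('pics/w5.png'),cv2.COLOR_BGR2GRAY); print(g[150:172:1,236:284:2])
E
```

```text
(259, 170) [ 0.4439 -0.1512  0.066 ] [ 0.007  -0.0011  0.1411]
(258, 170) [ 0.4434 -0.152   0.066 ] [ 0.007  -0.0021  0.1411]
(296, 170) [ 0.4624 -0.1211  0.066 ] [0.007  0.0343 0.1412]
(323, 171) [ 0.4768 -0.0995  0.066 ] [0.0059 0.0602 0.1412]
(260, 274) [ 0.4487 -0.1539  0.2249] [ 0.0011 -0.0007 -0.0177]
[[88 88 88 88 88 87 86 87 88 88 90 90 89 90 89 90 90 89 91 90 90 91 90 90]
 [95 94 94 95 94 94 94 94 94 95 94 95 94 95 95 96 95 95 95 95 96 95 95 95]
 [96 96 97 97 97 97 96 96 96 96 96 97 96 97 96 96 96 96 97 97 96 95 97 96]
 [96 96 96 97 97 97 96 96 96 96 96 96 96 97 97 97 96 96 97 96 96 96 96 96]
 [97 98 98 95 96 98 96 97 96 97 96 95 97 97 97 96 97 97 96 97 96 96 97 96]
 [96 95 97 96 96 96 96 97 96 96 95 96 96 96 96 98 97 97 97 97 96 97 96 97]
 [97 97 96 96 97 96 97 96 96 95 93 92 95 95 96 96 96 97 97 97 96 97 96 97]
 [96 97 97 96 97 96 96 97 95 87 84 82 85 87 94 97 97 96 98 97 96 97 96 97]
 [96 95 97 95 96 96 96 94 85 76 72 70 72 77 86 92 98 97 96 95 97 96 96 96]
 [96 95 96 96 97 96 95 84 72 67 68 68 69 72 77 85 95 96 96 96 96 97 96 96]
 [97 96 97 95 97 96 90 72 66 67 69 70 70 
[... 159 characters left out ...]
80 89 96 97 96 97 96 96]
 [96 97 96 96 95 78 63 67 71 71 72 71 70 71 69 71 76 87 94 96 97 95 97 96]
 [95 96 96 96 91 69 58 65 70 71 72 71 70 70 72 69 67 83 93 96 96 96 97 97]
 [96 96 97 96 86 63 54 58 69 70 71 71 70 70 71 65 58 77 91 97 96 96 97 96]
 [96 97 97 96 79 59 52 55 64 68 67 66 68 67 66 57 51 75 89 97 97 96 96 97]
 [97 96 97 94 74 57 51 45 49 54 53 53 56 54 52 45 45 67 89 96 96 96 96 97]
 [97 97 97 94 71 55 43 31 34 34 34 36 35 35 33 30 33 56 85 94 97 95 96 96]
 [95 96 96 92 67 46 33 27 27 26 24 24 28 25 22 23 21 40 66 84 97 97 97 96]
 [96 96 97 92 64 37 25 23 23 24 24 25 25 24 23 22 19 26 40 70 96 96 96 97]
 [95 96 97 89 57 26 24 24 25 20 20 22 21 19 23 25 22 23 23 55 93 97 97 96]]
```

Emit:
drive_tool(
  rows=[
    {"dx": 0.09, "dy": 0, "dz": 0.2, "wx": 0, "wy": 0, "wz": 0, "hand": 10},
    {"dx": 0.09, "dy": 0, "dz": 0.5, "wx": 0, "wy": 0, "wz": 0, "hand": 10},
    {"dx": 0.09, "dy": 0, "dz": 0.8, "wx": 0, "wy": 0, "wz": 0, "hand": 10},
    {"dx": 0.09, "dy": 0, "dz": 1.0, "wx": 0, "wy": 0, "wz": 0, "hand": 10},
    {"dx": 0.09, "dy": 0, "dz": 1.15, "wx": 0, "wy": 0, "wz": 0, "hand": 10},
    {"dx": 0.09, "dy": 0, "dz": 1.15, "wx": 0, "wy": 0, "wz": 0, "hand": 10},
  ],
)

```text
clock: 13.6
eef_pos: [0.445, -0.1513, 0.1474]
tool_rot: [0.271, 0.963, -0.0, -0.0]
ft_force: [0.4, -1.8, -2.8]
grip_width: 0.0149
grasp_force: 61.8
```

Emit:
drive_tool(
  rows=[
    {"dx": 0, "dy": 0, "dz": 0.3, "wx": 0, "wy": 0, "wz": 0, "hand": 10},
    {"dx": 0, "dy": 0, "dz": 0.6, "wx": 0, "wy": 0, "wz": 0, "hand": 10},
    {"dx": 0, "dy": 0, "dz": 0.85, "wx": 0, "wy": 0, "wz": 0, "hand": 10},
    {"dx": 0, "dy": 0, "dz": 0.98, "wx": 0, "wy": 0, "wz": 0, "hand": 10},
    {"dx": 0, "dy": 0, "dz": 0.98, "wx": 0, "wy": 0, "wz": 0, "hand": 10},
  ],
)

```text
clock: 14.1
eef_pos: [0.4451, -0.1516, 0.099]
tool_rot: [0.271, 0.963, -0.0, -0.0]
ft_force: [0.0, -0.9, -2.0]
grip_width: 0.0152
grasp_force: 61.9
```

Emit:
drive_tool(
  rows=[
    {"dx": 0, "dy": 0, "dz": 0.04, "wx": 0, "wy": 0, "wz": 0, "hand": 10},
    {"dx": 0, "dy": 0, "dz": 0.05, "wx": 0, "wy": 0, "wz": 0, "hand": 10},
    {"dx": 0, "dy": 0, "dz": 0.05, "wx": 0, "wy": 0, "wz": 0, "hand": 20},
    {"dx": 0, "dy": 0, "dz": 0.05, "wx": 0, "wy": 0, "wz": 0, "hand": 30},
    {"dx": 0, "dy": 0, "dz": 0.05, "wx": 0, "wy": 0, "wz": 0, "hand": 45},
    {"dx": 0, "dy": 0, "dz": 0.05, "wx": 0, "wy": 0, "wz": 0, "hand": 50},
    {"dx": 0, "dy": 0, "dz": 0.05, "wx": 0, "wy": 0, "wz": 0, "hand": 50},
    {"dx": 0, "dy": 0, "dz": -0.4, "wx": 0, "wy": 0, "wz": 0, "hand": 50},
    {"dx": 0, "dy": 0, "dz": -1.0, "wx": 0, "wy": 0, "wz": 0, "hand": 50},
    {"dx": 0, "dy": 0, "dz": -1.8, "wx": 0, "wy": 0, "wz": 0, "hand": 85},
    {"dx": 0, "dy": 0, "dz": -2.1, "wx": 0, "wy": 0, "wz": 0, "hand": 85},
    {"dx": 0, "dy": 0, "dz": -2.1, "wx": 0, "wy": 0, "wz": 0, "hand": 85},
  ],
)

```text
clock: 15.3
eef_pos: [0.4469, -0.1522, 0.2071]
tool_rot: [0.271, 0.963, -0.0, 0.003]
ft_force: [-0.6, 0.3, 0.2]
grip_width: 0.0845
grasp_force: 0.0
```

```bash
python3 s.py; python3 - <<'E'
from h import *
a=bot.camera('wrist'); b=bot.camera('side')[130:226,200:340]
b=cv2.resize(b,(400,274),interpolation=cv2.INTER_CUBIC); b=np.vstack([b,np.zeros((110,400,3),np.uint8)])
cv2.imwrite('pics/w6.png',np.hstack([a[:,60:460],b])[:,:,::-1])
E
```

```text
15.3 [ 0.4469 -0.1522  0.2071] yaw 2.5931886472208756 F [-0.59  0.25  0.17] M [-0.025  0.002  0.013] tau [  0.    -35.242  25.018   0.456  -0.      0.   ] [-0.328  0.2   -0.14   1.224  0.     0.22 ]
```

View pics/w6.png

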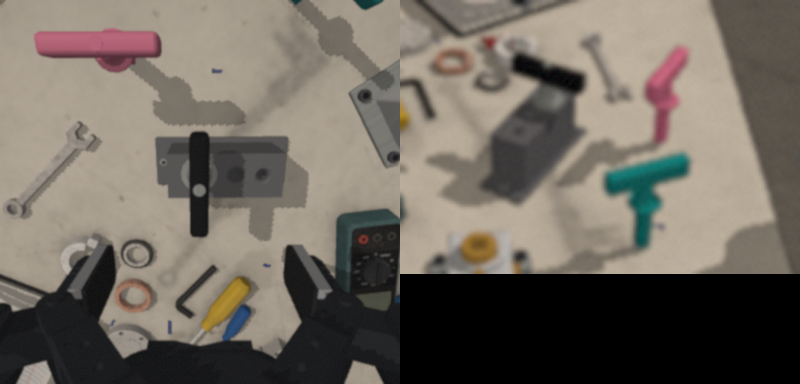

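The key stands upright in its hole with its rivet at (199,190) in the wrist crop. The gripper is clear and the other things lie where they did.

```bash
python3 -c "
from workcell import bot
print(bot.job_done())"
```

```text
the job is handed in; nothing more can be done
None
```

The job is handed in: the plug is tight, with a last reading of about 0.55 N m (0.53 to 0.57, so a little over the 0.5 aim and under the 0.7 limit), the key is back upright in its hole, nothing else was touched, and it took about 15 s.

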